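Transfer component reels to the changeover rack in order

TASK

Move the four component reels from the full wire rack to the empty one in the same slot order, counted on each rack from its own raised end plate (the empty rack stands the other way round, so the row comes out reversed as you see it). Begin with the reel next to the raised end plate and work along the row one reel at a time, lowering each, not dropping it, until it stands on both rails in its slot. Leave the dropper bottle and the solder reel standing on the bench where they are.

Things in the scene. Friction and masses are not known exactly. Their poses are not given: they have to be found in the camera images.
- reel_a: Component mini reel: white disc, 100 mm diameter, 13 mm thick, dark windings between its flanges, standing on edge in rack_full. Origin: disc centre; y = disc axis, level, along the rack's y. Rigid; pinch it across its thickness from above near the top of the rim; held loosely it swings about the pads. Seated on a rack's rails its centre is 64 mm, its top 114 mm above the bench.
- reel_b: Component mini reel: white disc, 100 mm diameter, 17 mm thick, dark windings between its flanges, standing on edge in rack_full. Origin: disc centre; y = disc axis, level, along the rack's y. Rigid; pinch it across its thickness from above near the top of the rim; held loosely it swings about the pads. Seated on a rack's rails its centre is 64 mm, its top 114 mm above the bench.
- reel_c: Component mini reel: white disc, 100 mm diameter, 21 mm thick, dark windings between its flanges, standing on edge in rack_full. Origin: disc centre; y = disc axis, level, along the rack's y. Rigid; pinch it across its thickness from above near the top of the rim; held loosely it swings about the pads. Seated on a rack's rails its centre is 64 mm, its top 114 mm above the bench.
- reel_d: Component mini reel: white disc, 100 mm diameter, 25 mm thick, dark windings between its flanges, standing on edge in rack_full. Origin: disc centre; y = disc axis, level, along the rack's y. Rigid; pinch it across its thickness from above near the top of the rim; held loosely it swings about the pads. Seated on a rack's rails its centre is 64 mm, its top 114 mm above the bench.
- rack_full: Fixed wire rack holding the reels, raised end plate at its left as the robot sees it. Origin: bench level under the middle of the slots; z up, y along the row to its raised plate. Slots 1-4, counted from that plate, at x=0, y=+78, +26, -26, -78 mm. Slot = gap of two wire hoops, 26 mm at the rails, 34 at the tops (68 high). Raised plate y=+121, 109 high, hand slot; low plate y=-108, 50 high.
- rack_empty: Fixed wire rack, empty, same make, sizes and own frame as rack_full (y toward its own raised end plate, slots 1-4 at y=+78, +26, -26, -78 mm), but with its raised plate at its right as the robot sees it. 86 mm deep. Reels rest on two 6 mm rails along y at x=-30 and +30 mm, rail tops 23 mm above the bench.
- flux_bottle: Brown dropper bottle with black cap, 33 mm across, 102 mm tall, standing loose on the bench; not to be disturbed. Origin: centre of its base.
- solder_reel: Blue solder reel, 58 mm across, 36 mm high, standing loose on the bench; not to be disturbed. Origin: centre of its base.

How it is judged (in metres and radians):
On the way, in this order (a step that is already met when the one before it is completed fails the run):
1. the reel from slot 1 of the full rack stands in slot 1 of the other, while slots 2, 3 and 4 of the full rack still hold theirs (((x of reel_a in the frame of rack_empty between -0.01 and 0.01 m and y of reel_a in the frame of rack_empty between 0.063 and 0.093 m and z of reel_a in the frame of rack_empty between 0.0567 and 0.0707 m and angle between reel_a's own y axis and vertical between 1.1708 and 1.9708 rad) or (x of reel_b in the frame of rack_empty between -0.01 and 0.01 m and y of reel_b in the frame of rack_empty between 0.063 and 0.093 m and z of reel_b in the frame of rack_empty between 0.0567 and 0.0707 m and angle between reel_b's own y axis and vertical between 1.1708 and 1.9708 rad) or (x of reel_c in the frame of rack_empty between -0.01 and 0.01 m and y of reel_c in the frame of rack_empty between 0.063 and 0.093 m and z of reel_c in the frame of rack_empty between 0.0567 and 0.0707 m and angle between reel_c's own y axis and vertical between 1.1708 and 1.9708 rad) or (x of reel_d in the frame of rack_empty between -0.01 and 0.01 m and y of reel_d in the frame of rack_empty between 0.063 and 0.093 m and z of reel_d in the frame of rack_empty between 0.0567 and 0.0707 m and angle between reel_d's own y axis and vertical between 1.1708 and 1.9708 rad)) and ((x of reel_a in the frame of rack_full between -0.01 and 0.01 m and y of reel_a in the frame of rack_full between 0.011 and 0.041 m and z of reel_a in the frame of rack_full between 0.0567 and 0.0707 m and angle between reel_a's own y axis and vertical between 1.1708 and 1.9708 rad) or (x of reel_b in the frame of rack_full between -0.01 and 0.01 m and y of reel_b in the frame of rack_full between 0.011 and 0.041 m and z of reel_b in the frame of rack_full between 0.0567 and 0.0707 m and angle between reel_b's own y axis and vertical between 1.1708 and 1.9708 rad) or (x of reel_c in the frame of rack_full between -0.01 and 0.01 m and y of reel_c in the frame of rack_full between 0.011 and 0.041 m and z of reel_c in the frame of rack_full between 0.0567 and 0.0707 m and angle between reel_c's own y axis and vertical between 1.1708 and 1.9708 rad) or (x of reel_d in the frame of rack_full between -0.01 and 0.01 m and y of reel_d in the frame of rack_full between 0.011 and 0.041 m and z of reel_d in the frame of rack_full between 0.0567 and 0.0707 m and angle between reel_d's own y axis and vertical between 1.1708 and 1.9708 rad)) and ((x of reel_a in the frame of rack_full between -0.01 and 0.01 m and y of reel_a in the frame of rack_full between -0.041 and -0.011 m and z of reel_a in the frame of rack_full between 0.0567 and 0.0707 m and angle between reel_a's own y axis and vertical between 1.1708 and 1.9708 rad) or (x of reel_b in the frame of rack_full between -0.01 and 0.01 m and y of reel_b in the frame of rack_full between -0.041 and -0.011 m and z of reel_b in the frame of rack_full between 0.0567 and 0.0707 m and angle between reel_b's own y axis and vertical between 1.1708 and 1.9708 rad) or (x of reel_c in the frame of rack_full between -0.01 and 0.01 m and y of reel_c in the frame of rack_full between -0.041 and -0.011 m and z of reel_c in the frame of rack_full between 0.0567 and 0.0707 m and angle between reel_c's own y axis and vertical between 1.1708 and 1.9708 rad) or (x of reel_d in the frame of rack_full between -0.01 and 0.01 m and y of reel_d in the frame of rack_full between -0.041 and -0.011 m and z of reel_d in the frame of rack_full between 0.0567 and 0.0707 m and angle between reel_d's own y axis and vertical between 1.1708 and 1.9708 rad)) and ((x of reel_a in the frame of rack_full between -0.01 and 0.01 m and y of reel_a in the frame of rack_full between -0.093 and -0.063 m and z of reel_a in the frame of rack_full between 0.0567 and 0.0707 m and angle between reel_a's own y axis and vertical between 1.1708 and 1.9708 rad) or (x of reel_b in the frame of rack_full between -0.01 and 0.01 m and y of reel_b in the frame of rack_full between -0.093 and -0.063 m and z of reel_b in the frame of rack_full between 0.0567 and 0.0707 m and angle between reel_b's own y axis and vertical between 1.1708 and 1.9708 rad) or (x of reel_c in the frame of rack_full between -0.01 and 0.01 m and y of reel_c in the frame of rack_full between -0.093 and -0.063 m and z of reel_c in the frame of rack_full between 0.0567 and 0.0707 m and angle between reel_c's own y axis and vertical between 1.1708 and 1.9708 rad) or (x of reel_d in the frame of rack_full between -0.01 and 0.01 m and y of reel_d in the frame of rack_full between -0.093 and -0.063 m and z of reel_d in the frame of rack_full between 0.0567 and 0.0707 m and angle between reel_d's own y axis and vertical between 1.1708 and 1.9708 rad))), for 0.2 s.
2. the reel from slot 2 stands in slot 2, beside the first, while slots 3 and 4 still hold theirs (((x of reel_a in the frame of rack_empty between -0.01 and 0.01 m and y of reel_a in the frame of rack_empty between 0.063 and 0.093 m and z of reel_a in the frame of rack_empty between 0.0567 and 0.0707 m and angle between reel_a's own y axis and vertical between 1.1708 and 1.9708 rad) or (x of reel_b in the frame of rack_empty between -0.01 and 0.01 m and y of reel_b in the frame of rack_empty between 0.063 and 0.093 m and z of reel_b in the frame of rack_empty between 0.0567 and 0.0707 m and angle between reel_b's own y axis and vertical between 1.1708 and 1.9708 rad) or (x of reel_c in the frame of rack_empty between -0.01 and 0.01 m and y of reel_c in the frame of rack_empty between 0.063 and 0.093 m and z of reel_c in the frame of rack_empty between 0.0567 and 0.0707 m and angle between reel_c's own y axis and vertical between 1.1708 and 1.9708 rad) or (x of reel_d in the frame of rack_empty between -0.01 and 0.01 m and y of reel_d in the frame of rack_empty between 0.063 and 0.093 m and z of reel_d in the frame of rack_empty between 0.0567 and 0.0707 m and angle between reel_d's own y axis and vertical between 1.1708 and 1.9708 rad)) and ((x of reel_a in the frame of rack_empty between -0.01 and 0.01 m and y of reel_a in the frame of rack_empty between 0.011 and 0.041 m and z of reel_a in the frame of rack_empty between 0.0567 and 0.0707 m and angle between reel_a's own y axis and vertical between 1.1708 and 1.9708 rad) or (x of reel_b in the frame of rack_empty between -0.01 and 0.01 m and y of reel_b in the frame of rack_empty between 0.011 and 0.041 m and z of reel_b in the frame of rack_empty between 0.0567 and 0.0707 m and angle between reel_b's own y axis and vertical between 1.1708 and 1.9708 rad) or (x of reel_c in the frame of rack_empty between -0.01 and 0.01 m and y of reel_c in the frame of rack_empty between 0.011 and 0.041 m and z of reel_c in the frame of rack_empty between 0.0567 and 0.0707 m and angle between reel_c's own y axis and vertical between 1.1708 and 1.9708 rad) or (x of reel_d in the frame of rack_empty between -0.01 and 0.01 m and y of reel_d in the frame of rack_empty between 0.011 and 0.041 m and z of reel_d in the frame of rack_empty between 0.0567 and 0.0707 m and angle between reel_d's own y axis and vertical between 1.1708 and 1.9708 rad)) and ((x of reel_a in the frame of rack_full between -0.01 and 0.01 m and y of reel_a in the frame of rack_full between -0.041 and -0.011 m and z of reel_a in the frame of rack_full between 0.0567 and 0.0707 m and angle between reel_a's own y axis and vertical between 1.1708 and 1.9708 rad) or (x of reel_b in the frame of rack_full between -0.01 and 0.01 m and y of reel_b in the frame of rack_full between -0.041 and -0.011 m and z of reel_b in the frame of rack_full between 0.0567 and 0.0707 m and angle between reel_b's own y axis and vertical between 1.1708 and 1.9708 rad) or (x of reel_c in the frame of rack_full between -0.01 and 0.01 m and y of reel_c in the frame of rack_full between -0.041 and -0.011 m and z of reel_c in the frame of rack_full between 0.0567 and 0.0707 m and angle between reel_c's own y axis and vertical between 1.1708 and 1.9708 rad) or (x of reel_d in the frame of rack_full between -0.01 and 0.01 m and y of reel_d in the frame of rack_full between -0.041 and -0.011 m and z of reel_d in the frame of rack_full between 0.0567 and 0.0707 m and angle between reel_d's own y axis and vertical between 1.1708 and 1.9708 rad)) and ((x of reel_a in the frame of rack_full between -0.01 and 0.01 m and y of reel_a in the frame of rack_full between -0.093 and -0.063 m and z of reel_a in the frame of rack_full between 0.0567 and 0.0707 m and angle between reel_a's own y axis and vertical between 1.1708 and 1.9708 rad) or (x of reel_b in the frame of rack_full between -0.01 and 0.01 m and y of reel_b in the frame of rack_full between -0.093 and -0.063 m and z of reel_b in the frame of rack_full between 0.0567 and 0.0707 m and angle between reel_b's own y axis and vertical between 1.1708 and 1.9708 rad) or (x of reel_c in the frame of rack_full between -0.01 and 0.01 m and y of reel_c in the frame of rack_full between -0.093 and -0.063 m and z of reel_c in the frame of rack_full between 0.0567 and 0.0707 m and angle between reel_c's own y axis and vertical between 1.1708 and 1.9708 rad) or (x of reel_d in the frame of rack_full between -0.01 and 0.01 m and y of reel_d in the frame of rack_full between -0.093 and -0.063 m and z of reel_d in the frame of rack_full between 0.0567 and 0.0707 m and angle between reel_d's own y axis and vertical between 1.1708 and 1.9708 rad))), for 0.2 s.
3. the reel from slot 3 stands in slot 3, beside the first two, while slot 4 still holds its own (((x of reel_a in the frame of rack_empty between -0.01 and 0.01 m and y of reel_a in the frame of rack_empty between 0.063 and 0.093 m and z of reel_a in the frame of rack_empty between 0.0567 and 0.0707 m and angle between reel_a's own y axis and vertical between 1.1708 and 1.9708 rad) or (x of reel_b in the frame of rack_empty between -0.01 and 0.01 m and y of reel_b in the frame of rack_empty between 0.063 and 0.093 m and z of reel_b in the frame of rack_empty between 0.0567 and 0.0707 m and angle between reel_b's own y axis and vertical between 1.1708 and 1.9708 rad) or (x of reel_c in the frame of rack_empty between -0.01 and 0.01 m and y of reel_c in the frame of rack_empty between 0.063 and 0.093 m and z of reel_c in the frame of rack_empty between 0.0567 and 0.0707 m and angle between reel_c's own y axis and vertical between 1.1708 and 1.9708 rad) or (x of reel_d in the frame of rack_empty between -0.01 and 0.01 m and y of reel_d in the frame of rack_empty between 0.063 and 0.093 m and z of reel_d in the frame of rack_empty between 0.0567 and 0.0707 m and angle between reel_d's own y axis and vertical between 1.1708 and 1.9708 rad)) and ((x of reel_a in the frame of rack_empty between -0.01 and 0.01 m and y of reel_a in the frame of rack_empty between 0.011 and 0.041 m and z of reel_a in the frame of rack_empty between 0.0567 and 0.0707 m and angle between reel_a's own y axis and vertical between 1.1708 and 1.9708 rad) or (x of reel_b in the frame of rack_empty between -0.01 and 0.01 m and y of reel_b in the frame of rack_empty between 0.011 and 0.041 m and z of reel_b in the frame of rack_empty between 0.0567 and 0.0707 m and angle between reel_b's own y axis and vertical between 1.1708 and 1.9708 rad) or (x of reel_c in the frame of rack_empty between -0.01 and 0.01 m and y of reel_c in the frame of rack_empty between 0.011 and 0.041 m and z of reel_c in the frame of rack_empty between 0.0567 and 0.0707 m and angle between reel_c's own y axis and vertical between 1.1708 and 1.9708 rad) or (x of reel_d in the frame of rack_empty between -0.01 and 0.01 m and y of reel_d in the frame of rack_empty between 0.011 and 0.041 m and z of reel_d in the frame of rack_empty between 0.0567 and 0.0707 m and angle between reel_d's own y axis and vertical between 1.1708 and 1.9708 rad)) and ((x of reel_a in the frame of rack_empty between -0.01 and 0.01 m and y of reel_a in the frame of rack_empty between -0.041 and -0.011 m and z of reel_a in the frame of rack_empty between 0.0567 and 0.0707 m and angle between reel_a's own y axis and vertical between 1.1708 and 1.9708 rad) or (x of reel_b in the frame of rack_empty between -0.01 and 0.01 m and y of reel_b in the frame of rack_empty between -0.041 and -0.011 m and z of reel_b in the frame of rack_empty between 0.0567 and 0.0707 m and angle between reel_b's own y axis and vertical between 1.1708 and 1.9708 rad) or (x of reel_c in the frame of rack_empty between -0.01 and 0.01 m and y of reel_c in the frame of rack_empty between -0.041 and -0.011 m and z of reel_c in the frame of rack_empty between 0.0567 and 0.0707 m and angle between reel_c's own y axis and vertical between 1.1708 and 1.9708 rad) or (x of reel_d in the frame of rack_empty between -0.01 and 0.01 m and y of reel_d in the frame of rack_empty between -0.041 and -0.011 m and z of reel_d in the frame of rack_empty between 0.0567 and 0.0707 m and angle between reel_d's own y axis and vertical between 1.1708 and 1.9708 rad)) and ((x of reel_a in the frame of rack_full between -0.01 and 0.01 m and y of reel_a in the frame of rack_full between -0.093 and -0.063 m and z of reel_a in the frame of rack_full between 0.0567 and 0.0707 m and angle between reel_a's own y axis and vertical between 1.1708 and 1.9708 rad) or (x of reel_b in the frame of rack_full between -0.01 and 0.01 m and y of reel_b in the frame of rack_full between -0.093 and -0.063 m and z of reel_b in the frame of rack_full between 0.0567 and 0.0707 m and angle between reel_b's own y axis and vertical between 1.1708 and 1.9708 rad) or (x of reel_c in the frame of rack_full between -0.01 and 0.01 m and y of reel_c in the frame of rack_full between -0.093 and -0.063 m and z of reel_c in the frame of rack_full between 0.0567 and 0.0707 m and angle between reel_c's own y axis and vertical between 1.1708 and 1.9708 rad) or (x of reel_d in the frame of rack_full between -0.01 and 0.01 m and y of reel_d in the frame of rack_full between -0.093 and -0.063 m and z of reel_d in the frame of rack_full between 0.0567 and 0.0707 m and angle between reel_d's own y axis and vertical between 1.1708 and 1.9708 rad))), for 0.2 s.
At the end, for the whole second after the job is handed in: Each slot of the formerly empty rack holds one reel standing on both rails (centre within 10 mm across the rack, 15 mm along it and 7 mm in height of the seated place, leaning at most 23 degrees), released and at rest; the stages ensure that the order from the raised end plate is the old one (((x of reel_a in the frame of rack_empty between -0.01 and 0.01 m and y of reel_a in the frame of rack_empty between 0.063 and 0.093 m and z of reel_a in the frame of rack_empty between 0.0567 and 0.0707 m and angle between reel_a's own y axis and vertical between 1.1708 and 1.9708 rad) or (x of reel_b in the frame of rack_empty between -0.01 and 0.01 m and y of reel_b in the frame of rack_empty between 0.063 and 0.093 m and z of reel_b in the frame of rack_empty between 0.0567 and 0.0707 m and angle between reel_b's own y axis and vertical between 1.1708 and 1.9708 rad) or (x of reel_c in the frame of rack_empty between -0.01 and 0.01 m and y of reel_c in the frame of rack_empty between 0.063 and 0.093 m and z of reel_c in the frame of rack_empty between 0.0567 and 0.0707 m and angle between reel_c's own y axis and vertical between 1.1708 and 1.9708 rad) or (x of reel_d in the frame of rack_empty between -0.01 and 0.01 m and y of reel_d in the frame of rack_empty between 0.063 and 0.093 m and z of reel_d in the frame of rack_empty between 0.0567 and 0.0707 m and angle between reel_d's own y axis and vertical between 1.1708 and 1.9708 rad)) and ((x of reel_a in the frame of rack_empty between -0.01 and 0.01 m and y of reel_a in the frame of rack_empty between 0.011 and 0.041 m and z of reel_a in the frame of rack_empty between 0.0567 and 0.0707 m and angle between reel_a's own y axis and vertical between 1.1708 and 1.9708 rad) or (x of reel_b in the frame of rack_empty between -0.01 and 0.01 m and y of reel_b in the frame of rack_empty between 0.011 and 0.041 m and z of reel_b in the frame of rack_empty between 0.0567 and 0.0707 m and angle between reel_b's own y axis and vertical between 1.1708 and 1.9708 rad) or (x of reel_c in the frame of rack_empty between -0.01 and 0.01 m and y of reel_c in the frame of rack_empty between 0.011 and 0.041 m and z of reel_c in the frame of rack_empty between 0.0567 and 0.0707 m and angle between reel_c's own y axis and vertical between 1.1708 and 1.9708 rad) or (x of reel_d in the frame of rack_empty between -0.01 and 0.01 m and y of reel_d in the frame of rack_empty between 0.011 and 0.041 m and z of reel_d in the frame of rack_empty between 0.0567 and 0.0707 m and angle between reel_d's own y axis and vertical between 1.1708 and 1.9708 rad)) and ((x of reel_a in the frame of rack_empty between -0.01 and 0.01 m and y of reel_a in the frame of rack_empty between -0.041 and -0.011 m and z of reel_a in the frame of rack_empty between 0.0567 and 0.0707 m and angle between reel_a's own y axis and vertical between 1.1708 and 1.9708 rad) or (x of reel_b in the frame of rack_empty between -0.01 and 0.01 m and y of reel_b in the frame of rack_empty between -0.041 and -0.011 m and z of reel_b in the frame of rack_empty between 0.0567 and 0.0707 m and angle between reel_b's own y axis and vertical between 1.1708 and 1.9708 rad) or (x of reel_c in the frame of rack_empty between -0.01 and 0.01 m and y of reel_c in the frame of rack_empty between -0.041 and -0.011 m and z of reel_c in the frame of rack_empty between 0.0567 and 0.0707 m and angle between reel_c's own y axis and vertical between 1.1708 and 1.9708 rad) or (x of reel_d in the frame of rack_empty between -0.01 and 0.01 m and y of reel_d in the frame of rack_empty between -0.041 and -0.011 m and z of reel_d in the frame of rack_empty between 0.0567 and 0.0707 m and angle between reel_d's own y axis and vertical between 1.1708 and 1.9708 rad)) and ((x of reel_a in the frame of rack_empty between -0.01 and 0.01 m and y of reel_a in the frame of rack_empty between -0.093 and -0.063 m and z of reel_a in the frame of rack_empty between 0.0567 and 0.0707 m and angle between reel_a's own y axis and vertical between 1.1708 and 1.9708 rad) or (x of reel_b in the frame of rack_empty between -0.01 and 0.01 m and y of reel_b in the frame of rack_empty between -0.093 and -0.063 m and z of reel_b in the frame of rack_empty between 0.0567 and 0.0707 m and angle between reel_b's own y axis and vertical between 1.1708 and 1.9708 rad) or (x of reel_c in the frame of rack_empty between -0.01 and 0.01 m and y of reel_c in the frame of rack_empty between -0.093 and -0.063 m and z of reel_c in the frame of rack_empty between 0.0567 and 0.0707 m and angle between reel_c's own y axis and vertical between 1.1708 and 1.9708 rad) or (x of reel_d in the frame of rack_empty between -0.01 and 0.01 m and y of reel_d in the frame of rack_empty between -0.093 and -0.063 m and z of reel_d in the frame of rack_empty between 0.0567 and 0.0707 m and angle between reel_d's own y axis and vertical between 1.1708 and 1.9708 rad)) and linear speed of each of reel_a, reel_b, reel_c, reel_d below 0.02 m/s and angular speed of each of reel_a, reel_b, reel_c, reel_d below 0.3 rad/s and contact force between each of reel_a, reel_b, reel_c, reel_d and the fingers below 0.1 N); the robot touches nothing.
It fails at once if the dropper bottle is pushed away or knocked over (distance of flux_bottle from where it was at the start of the episode above 0.03 m or angle between flux_bottle's own z axis and vertical above 0.5 rad).
It fails at once if the solder reel is pushed away or knocked over (distance of solder_reel from where it was at the start of the episode above 0.03 m or angle between solder_reel's own z axis and vertical above 0.5 rad).
It fails at once if a reel is dropped: it falls free by more than about 30 mm ((linear speed of reel_a above 0.8 m/s and contact force between reel_a and the fingers below 0.05 N) or (linear speed of reel_b above 0.8 m/s and contact force between reel_b and the fingers below 0.05 N) or (linear speed of reel_c above 0.8 m/s and contact force between reel_c and the fingers below 0.05 N) or (linear speed of reel_d above 0.8 m/s and contact force between reel_d and the fingers below 0.05 N)).
It also fails if it takes over 109 s, if anything falls off the work surface, if the arm or the gripper's body presses on something with over 40 N, if the wrist force passes 120 N, or if a joint passes its speed limit or range.

ROBOT

A 7-joint arm with a two-finger parallel gripper is mounted at the origin on the work surface; the furniture and walls round the work are solid. World frame = base frame: x ahead of the robot, y to its left, z up, the work surface at z = 0. Lengths are in m, angles in degrees, forces in N, time in s.
With the tool pointing down it reaches from about 0.425 to 1.025 m from the base axis. Payload 9.4 kg.
Tool frame: the origin (TCP) lies on the centre line of the jaws, within the pads' length; the fingertips stand 14 mm ahead of it and the grasp point (between the pads) lies 5 mm behind it; z points along the fingers, y is the line along which they close (so a half turn about z gives the same grasp; the last joint's range is limited). The gripper opens to 93 mm and grips with 3 to 60 N. Pads are 15 mm wide; open, the fingers measure 128 mm over their backs; the gripper's body (75 mm by 188 mm) begins 65 mm behind the grasp point.
Start: joints at [66.308, 34.337, -0.143, 91.639, 0.103, 54.024, -4.572], TCP at [0.24, -0.684, 0.233] pointing down, gripper open.
Joint ranges: [-147.43, 147.43], [-19.82, 112.94], [-74.19, 73.91], [6.32, 146.72], [-59.91, 239.91], [6.04, 106.73], [-150.56, 150.56]. Speed limits (degrees/s): [127.2, 127.2, 172.46, 172.46, 180, 180, 180].

INTERFACE

Orientations are given as [roll, pitch, yaw] about the fixed x, y, z axes, in that order (R = Rz(yaw) Ry(pitch) Rx(roll)).
In Python, from bench import robot gives the robot as it stands.
- The arm moves only by the tool step_arm, never from a script. Its argument "commands" is a list of rows, each a list of 3 entries, a list of its own where there are three numbers: the opening, from 0 (shut) to 1 (fully open), then the shift along the tool's x, y, z in units of 400 mm (1.0 is 400 mm), then the turn about the tool's z in units of pi rad (1.0 is pi rad). A call has exactly 10 rows; each row is the pose to reach, as a shift and turn from the pose commanded when the call began, along the tool's axes at that moment, turning the shorter way round; what a row does not reach only later rows make up. A row lasts 1/8 s, in which the tool goes at most 62.5 mm and 10.7 degrees, less where a joint would pass 70% of its speed; a pose out of reach is approached as far as the arm can. A call with a number of a shift or a turn outside -1 to 1 is refused whole. A call with a gripper value outside its range is refused whole. The fingers move at their own pace and stop on an object; "squeeze" is the grip in N (left out, the last holds). Time passes only in rows, so rows that repeat a pose let the fingers close, or fill a call up. It gives the time, the measured TCP pose, the force, the opening and the grip force at its end, in the units of the state.
- robot.read_state(): the state, without advancing time (a new reading comes with each control period).
- robot.camera(name): name is "scene" or "top"; returns a dict with "pixels" (420x560x3 uint8, red, green, blue), "vertical_fov" (degrees; the focal length in pixels is half the picture's height over the tangent of half this angle, whatever the lens; pixels are square), "cx", "cy" (the principal point, pixels), "k1" (the pictures are not rectified: a ray, as slopes to the right and down, at radius r is drawn at 1 + k1 r^2 times it, then the intrinsics apply), "T" (4x4, takes a point from camera to world coordinates). Camera axes: x right, y up, looking along -z (the intrinsics and any distortion apply to the point x, -y, -z); pixel columns grow to the right and rows downward; lengths in m; the calibration is good to about 2 mm. A picture is of the moment at which its call begins. There is no depth.
- robot.close_job(): hands the job in; it is judged then, once.
The state is a dict: "time_s": time; "joint_pos": joint angles; "qvel": joint speeds; "joint_torque": joint torques, N m; "ee_pos": TCP position; "orientation": TCP orientation; "wrist_force": force on the tool from outside, world axes, zero at the start; "torque": the same for the moment, N m; "finger_gap": finger opening in m; "gripper_force": force on a finger pad.
Only numpy, scipy, OpenCV 4.12 (cv2) and the standard library are available. Lean on these libraries where they do the work, as an engineer would, in place of code of your own. Each camera call takes 0.05 s, during which the arm holds its last target. There are 200 camera calls.

## Working session

There is one attempt and no reset: what is moved stays moved. The work goes in short steps, Python scripts to look and compute and a tool call to move; the robot and the scene stay as the last step left them, time stands still between calls to the robot, and variables do not carry over. Pictures are saved under pics/ and viewed, at most 14 in all, crops included, and the job is handed in when it is done.

Besides the shell and the picture viewer there is one more tool, called after "Emit:" as a command line: name --argument value ..., lists and objects as JSON in quotes. step_arm: Moves the arm, as the interface text tells. Shifts and turns lie within -1 to 1; 1 stands for 400 mm of shift or pi rad of turn. Its arguments: {"type":"object","properties":{"commands":{"type":"array"},"squeeze":{"type":"number"}},"required":["commands"]}

```bash
mkdir -p pics; ls
cat > h.py <<'E'
import numpy as np, cv2, json
from bench import robot
def snap(name,fn):
    c=robot.camera(name); cv2.imwrite(f'pics/{fn}.png',c['pixels'][:,:,::-1])
    np.savez(f'pics/{fn}.npz',**c); return c
def ld(fn): return dict(np.load(f'pics/{fn}.npz'))
def K(c):
    h=c['pixels'].shape[0]; f=h/2/np.tan(np.radians(float(c['vertical_fov']))/2)
    return np.array([[f,0,c['cx']],[0,f,c['cy']],[0,0,1.]]),f
def proj(c,P):
    k,f=K(c);P=np.atleast_2d(P);T=c['T'];q=(P-T[:3,3])@T[:3,:3]
    s=np.c_[q[:,0]/-q[:,2],-q[:,1]/-q[:,2]]; r2=(s**2).sum(1,keepdims=True)
    return s*(1+float(c['k1'])*r2)*f+[float(c['cx']),float(c['cy'])]
def back(c,uv,z):
    k,f=K(c);uv=np.atleast_2d(uv).astype(float);d=(uv-[float(c['cx']),float(c['cy'])])/f;s=d.copy()
    for _ in range(30): s=d/(1+float(c['k1'])*(s**2).sum(1,keepdims=True))
    v=np.c_[s[:,0],-s[:,1],-np.ones(len(s))]@c['T'][:3,:3].T; o=c['T'][:3,3]
    return o+v*((z-o[2])/v[:,2])[:,None]
E
python3 - <<'E'
from h import *
for n in('scene','top'):
    c=snap(n,n+'0'); print(n,c['vertical_fov'],c['k1'],np.round(c['T'],3).tolist())
print(robot.read_state())
E
```

```text
pics
scene 57.87106120271927 -0.06198218995340739 [[-0.604, 0.474, -0.641, -0.035], [-0.797, -0.376, 0.473, 0.572], [-0.017, 0.796, 0.605, 0.581], [0.0, 0.0, 0.0, 1.0]]
top 53.29162524195124 0.028065419784066646 [[-0.015, 0.996, -0.091, 0.426], [-1.0, -0.017, -0.026, 0.143], [-0.027, 0.09, 0.996, 0.983], [0.0, 0.0, 0.0, 1.0]]
{'time_s': 0.1, 'joint_pos': array([66.30921271, 34.37939234, -0.14695525, 91.67454894,  0.10410729,
       54.02480946, -4.57160003]), 'qvel': array([-0.01479096, -0.11177505,  0.0819936 , -0.18776922, -0.03453534,
       -0.02668204,  0.01784483]), 'joint_torque': array([ 4.84744887e-03, -7.66563106e+01,  1.50250252e+00, -2.52940035e+01,
       -5.21641038e-02,  1.36351422e-02,  3.46500769e-05]), 'ee_pos': array([ 0.23944089, -0.68388878,  0.23186404]), 'orientation': array([-1.79921725e+02,  7.44840749e-03,  1.93017481e+01]), 'wrist_force': array([0.17706378, 0.54407816, 0.26637004]), 'torque': array([ 0.02336607, -0.00291101, -0.00176963]), 'gripper_force': 0.0, 'finger_gap': 0.09290864114002555}
```

View pics/top0.png

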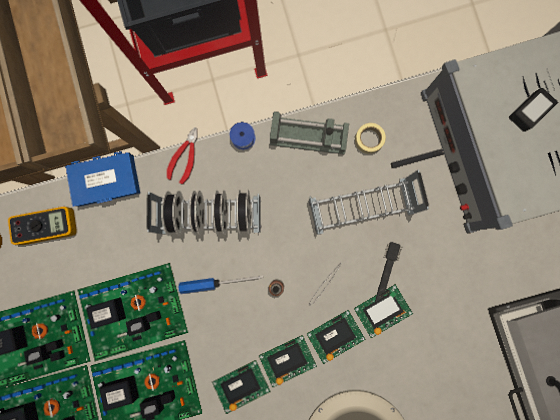

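View pics/scene0.png

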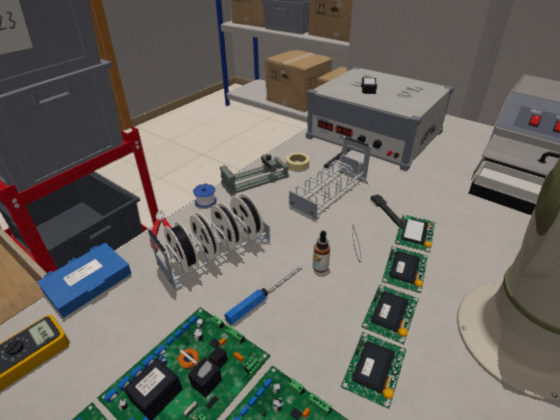

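The top view shows the full rack at u 148–262, v 190–235, with its raised plate at the left. The empty rack is at u 310–428, v 172–234, with its plate at the right. The bottle is at (276,288) and the solder reel at (242,135). I'll enlarge the racks.

Run:
```python
from h import *
c=ld('top0'); im=c['pixels'][:,:,::-1]
a=cv2.resize(im[180:245,140:270],None,fx=6,fy=6,interpolation=cv2.INTER_CUBIC)
b=cv2.resize(im[165:240,302:432],None,fx=6,fy=6,interpolation=cv2.INTER_CUBIC)
cv2.imwrite('pics/cropA.png',a);cv2.imwrite('pics/cropB.png',b)
print(back(c,[[150,213],[260,213],[312,214],[420,193],[276,288],[242,135]],0.05).round(3))
```

```text
[[ 0.521  0.454  0.05 ]
 [ 0.517  0.206  0.05 ]
 [ 0.512  0.089  0.05 ]
 [ 0.555 -0.151  0.05 ]
 [ 0.35   0.172  0.05 ]
 [ 0.696  0.245  0.05 ]]
```

View pics/cropA.png

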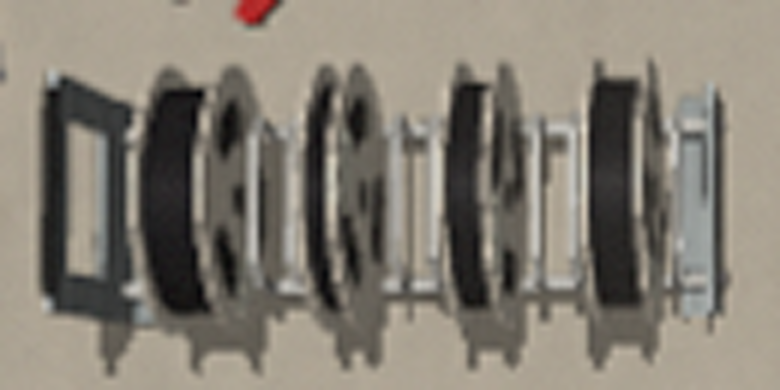

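View pics/cropB.png

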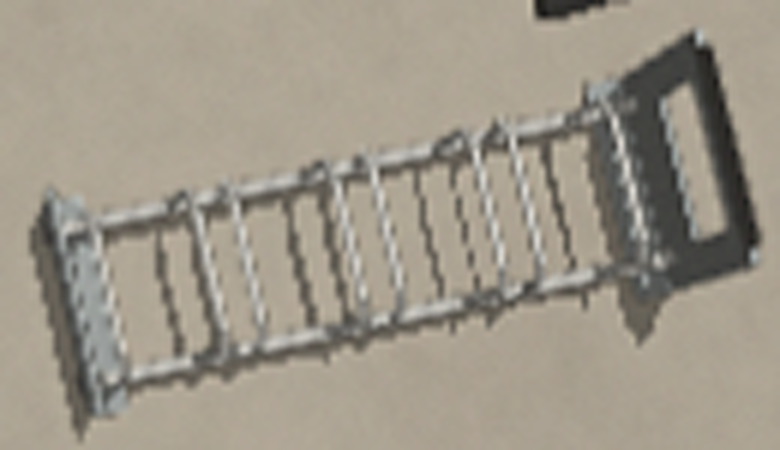

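```bash
cat > fit.py <<'E'
from h import *
from scipy.optimize import least_squares
c=ld('top0')
def W(p,L):
    L=np.atleast_2d(L);x,y,t=p;R=np.array([[np.cos(t),-np.sin(t)],[np.sin(t),np.cos(t)]])
    return np.c_[L[:,:2]@R.T+[x,y],L[:,2]]
def pix(P,o): return (np.array(P,float)+.5)/6-.5+o
# (pixel point, local line a, b): distance of pixel to projected line
def res(p,obs):
    r=[]
    for uv,a,b in obs:
        A,B=proj(c,W(p,[a,b])); 
        if a==b: r+=list(uv-A)
        else:
            d=(B-A)/np.linalg.norm(B-A); v=uv-A; r.append(v[0]*d[1]-v[1]*d[0])
    return np.array(r)
E
cat > f1.py <<'E'
from fit import *
oB=np.array([302,165]);oA=np.array([140,180]);B=[]
for (p,q),y in zip([((97,235),(127,375)),((190,210),(225,350)),((232,195),(265,335)),((335,180),(367,320)),((372,165),(405,308)),((475,150),(505,290)),((512,135),(545,275))],[-95,-61,-43,-9,9,43,61]):
    for m in(p,q): B.append((pix(m,oB),(-.03,y/1e3,.067),(.03,y/1e3,.067)))
rails=[((100,225),(560,124),-1),((130,380),(590,280),1)]
B2=[]
for p,q,s in rails:
    for m in(p,q): B2.append((pix(m,oB),(-s*.03*-1*-1,-.1,.021),(-s*.03,.1,.021)))
C=[(pix((702,35),oB),)+((-.043,.121,.109),)*2,(pix((758,258),oB),)+((.043,.121,.109),)*2]
t0=np.pi+.17
for sg in(1,-1):
  CC=[(u,(sg*a[0],)+a[1:],(sg*a[0],)+a[1:]) for u,a,_ in C]
  BB=[(u,(sg*a[0],)+a[1:],(sg*b[0],)+b[1:]) for u,a,b in B2]
  for nm,o in(('hoops+rails',B+BB),('all',B+BB+CC)):
    s=least_squares(res,[.53,-.03,t0],args=(o,),loss='soft_l1');print(sg,nm,s.x.round(4),np.degrees(s.x[2]).round(2),s.cost.round(2),s.fun.round(1).tolist())
F=[((50,75),(.043,.121,.109)),((45,305),(-.043,.121,.109))]
F=[(pix(u,oA),a,a) for u,a in F]
F2=[(pix(u,oA),(-.043,-.108,.05),(.043,-.108,.05)) for u in((710,90),(712,310))]
# reel tops: mid of rim, along x line at z=.114
R=[(pix((u,190),oA),(-.01,y,.111),(.01,y,.111)) for u,y in((170,.078),(318,.026),(468,-.026),(614,-.078))]
for nm,o in(('plates',F+F2),('all',F+F2+R)):
    s=least_squares(res,[.52,.33,0],args=(o,));print(nm,s.x.round(4),np.degrees(s.x[2]).round(2),s.fun.round(1).tolist())
for nm,uv,z in(('bottle cap',(276,288),.1),('solder',(242,133),.036)): print(nm,back(c,uv,z).round(3))
E
python3 f1.py
```

```text
1 hoops+rails [ 0.5747 -0.0123  3.338 ] 191.26 103.59 [-0.3, -0.6, 0.2, 0.7, -0.6, -0.5, 1.2, 1.0, -0.5, -0.6, 1.2, 0.6, -0.4, -0.6, 6.4, 6.7, -45.7, -45.7]
1 all [ 0.5323 -0.0207  3.3335] 191.0 105.44 [-0.4, -0.5, 0.2, 0.8, -0.7, -0.4, 1.1, 1.1, -0.5, -0.6, 1.2, 0.7, -0.5, -0.6, 25.0, 25.7, -27.3, -26.9, 0.3, 1.4, -0.2, -1.4]
-1 hoops+rails [ 0.5303 -0.0211  3.34  ] 191.37 3.08 [-0.3, -0.6, 0.3, 0.7, -0.6, -0.5, 1.2, 1.0, -0.5, -0.6, 1.3, 0.6, -0.4, -0.6, 0.1, 0.2, -0.2, -0.2]
-1 all [ 0.5303 -0.0211  3.3356] 191.12 95.67 [-0.3, -0.5, 0.2, 0.7, -0.6, -0.5, 1.2, 1.1, -0.5, -0.6, 1.2, 0.7, -0.5, -0.6, -0.0, 0.4, -0.4, -0.0, -9.8, -39.4, 9.5, 37.8]
plates [ 0.5184  0.3181 -0.0045] -0.26 [-0.1, 1.1, -0.2, -1.1, -0.1, -0.2]
all [ 0.5185  0.3177 -0.0041] -0.23 [-0.3, 1.1, -0.4, -1.1, 0.1, 0.0, -0.1, -0.1, -0.5, -0.1]
bottle cap [[0.354 0.17  0.1  ]]
solder [[0.705 0.246 0.036]]
```

Run:
```python
from fit import *
c=ld('scene0'); s=3
im=cv2.resize(c['pixels'][120:295,145:385,::-1],None,fx=s,fy=s,interpolation=cv2.INTER_CUBIC)
def line(p,L,col):
    q=(proj(c,W(p,np.array(L)))-[145,120]+.5)*s-.5
    cv2.polylines(im,[np.round(q).astype(int)],False,col,1,cv2.LINE_AA)
E=(.531,-.021,np.radians(191.2));F=(.5185,.3178,-.0042)
for p in(E,F):
    for y,z in((.121,.109),(-.108,.05)): line(p,[(-.043,y,0),(-.043,y,z),(.043,y,z),(.043,y,0)],(0,0,255))
    for x in(-.03,.03): line(p,[(x,-.108,.023),(x,.121,.023)],(0,255,0))
for k in(78,26,-26,-78):
    for d in(-17,17): line(E,[(-.03,(k+d)/1e3,.068),(.03,(k+d)/1e3,.068)],(255,0,0))
    a=np.linspace(0,2*np.pi,60); line(F,np.c_[.05*np.cos(a),0*a+k/1e3,.064+.05*np.sin(a)],(0,255,255))
cv2.imwrite('pics/ov.png',im)
```

```text
(no output)
```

View pics/ov.png

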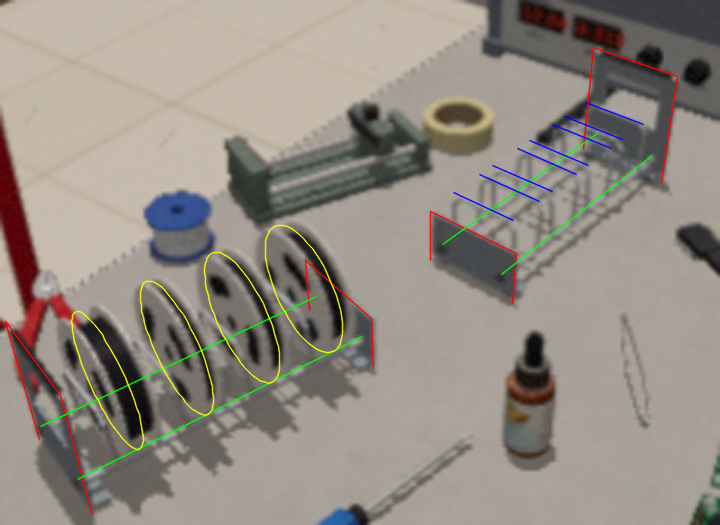

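The overlay fits both racks within 2–3 mm. The full rack is at (0.5185, 0.318), yaw about −0.2°, and the empty one at (0.531, −0.021), yaw 191.2°. Going by their width in the crop, the reels from slot 1 are D, A, B, C. Next I'll write the planning helper.

```bash
cat > plan.py <<'E'
# usage: plan.py x,y,z,yaw ...   (targets: shift/turn units from the present pose); fN / eN,z for slots
import sys
from fit import W
from h import *
F=(.5185,.3178,-.0042);E=(.531,-.021,np.radians(191.2))
s=robot.read_state();p=s['ee_pos'];y0=s['orientation'][2];t=np.radians(y0)
if len(sys.argv)<2 or 1: print('t',round(s['time_s'],2),p.round(4),s['orientation'].round(2),'gap',round(s['finger_gap'],4),'gf',round(s['gripper_force'],1),'wf',s['wrist_force'].round(1),'q',s['joint_pos'].round(0))
for a in sys.argv[1:]:
    v=a.split(',')
    if v[0][0] in 'fe':
        r=F if v[0][0]=='f' else E; k=[.078,.026,-.026,-.078][int(v[0][1])-1]
        g=W(r,(0,k,float(v[1])))[0]; yaw=np.degrees(r[2])-(180 if v[0][0]=='e' else 0)
    else: g=np.array(list(map(float,v[:3])));yaw=float(v[3])
    d=g-p; u=np.array([np.cos(t)*d[0]+np.sin(t)*d[1],np.sin(t)*d[0]-np.cos(t)*d[1],-d[2]])/.4
    print(a,g.round(4),'shift',u.round(4).tolist(),'turn',round(-((yaw-y0+180)%360-180)/180,4))
E
python3 plan.py .24,-.684,.4,19.3 .5,-.3,.35,10 .55,0,.35,5 f1,.25
```

```text
t 0.1 [ 0.2394 -0.6839  0.2319] [-1.7992e+02  1.0000e-02  1.9300e+01] gap 0.0929 gf 0.0 wf [0.2 0.5 0.3] q [66. 34. -0. 92.  0. 54. -5.]
.24,-.684,.4,19.3 [ 0.24  -0.684  0.4  ] shift [0.0012, 0.0007, -0.4203] turn 0.0
.5,-.3,.35,10 [ 0.5  -0.3   0.35] shift [0.932, -0.6905, -0.2953] turn 0.0517
.55,0,.35,5 [0.55 0.   0.35] shift [1.2979, -1.357, -0.2953] turn 0.0795
f1,.25 [0.5188 0.3958 0.25  ] shift [1.5514, -2.3166, -0.0453] turn 0.1086
```

Emit:
step_arm --commands '[[1,[0,0,-0.15],0],[1,[0,0,-0.3],0],[1,[0.1,-0.05,-0.4],0],[1,[0.2,-0.13,-0.4],0.01],[1,[0.33,-0.22,-0.4],0.02],[1,[0.45,-0.31,-0.37],0.03],[1,[0.57,-0.4,-0.34],0.04],[1,[0.69,-0.49,-0.3],0.045],[1,[0.8,-0.58,-0.3],0.05],[1,[0.9,-0.66,-0.3],0.052]]' --squeeze 30

```text
time_s: 1.35
ee_pos: [0.4928, -0.314, 0.3522]
orientation: [-180.0, 0.0, 10.0]
wrist_force: [0.8, -0.4, -0.2]
finger_gap: 0.0931
gripper_force: 0.0
```

```bash
python3 plan.py .55,0,.35,5 .55,.08,.3,3 f1,.25
```

```text
t 1.35 [ 0.4928 -0.314   0.3522] [-1.7996e+02  4.0000e-02  9.9600e+00] gap 0.0931 gf 0.0 wf [ 0.8 -0.4 -0.2] q [ 30.  18.  -4. 102.   2.  60. -55.]
.55,0,.35,5 [0.55 0.   0.35] shift [0.2766, -0.7483, 0.0054] turn 0.0276
.55,.08,.3,3 [0.55 0.08 0.3 ] shift [0.3112, -0.9453, 0.1304] turn 0.0387
f1,.25 [0.5188 0.3958 0.25  ] shift [0.371, -1.7364, 0.2554] turn 0.0567
```

Emit:
step_arm --commands '[[0.8,[0.03,-0.1,0.0],0.003],[0.6,[0.07,-0.2,0],0.008],[0.5,[0.11,-0.3,0],0.012],[0.42,[0.15,-0.4,0],0.016],[0.42,[0.18,-0.5,0],0.02],[0.42,[0.22,-0.6,0.0],0.024],[0.42,[0.25,-0.7,0.03],0.028],[0.42,[0.28,-0.8,0.06],0.032],[0.42,[0.3,-0.9,0.1],0.036],[0.42,[0.32,-0.98,0.13],0.04]]'

```text
time_s: 2.6
ee_pos: [0.55, 0.0938, 0.2997]
orientation: [-180.0, 0.1, 2.8]
wrist_force: [1.2, -0.2, 0.5]
finger_gap: 0.0389
gripper_force: 0.0
```

```bash
python3 plan.py f1,.25 f1,.19
```

```text
t 2.6 [0.55   0.0938 0.2997] [-1.80e+02  6.00e-02  2.77e+00] gap 0.0389 gf 0.0 wf [ 1.2 -0.2  0.5] q [  -6.   19.  -12.  109.    5.   53. -108.]
f1,.25 [0.5188 0.3958 0.25  ] shift [-0.0414, -0.758, 0.1244] turn 0.0167
f1,.19 [0.5188 0.3958 0.19  ] shift [-0.0414, -0.758, 0.2744] turn 0.0167
```

Joint 7 would end up near its limit, so I'll use the equivalent grasp with yaw flipped by a half turn.

Emit:
step_arm --commands '[[0.42,[-0.004,-0.07,0.0],-0.055],[0.42,[-0.008,-0.14,0],-0.11],[0.42,[-0.012,-0.22,0],-0.165],[0.42,[-0.016,-0.3,0.02],-0.22],[0.42,[-0.02,-0.38,0.03],-0.275],[0.42,[-0.025,-0.46,0.05],-0.33],[0.42,[-0.03,-0.54,0.07],-0.385],[0.42,[-0.034,-0.62,0.09],-0.44],[0.42,[-0.038,-0.7,0.11],-0.495],[0.42,[-0.0414,-0.758,0.124],-0.55]]'

```text
time_s: 3.85
ee_pos: [0.5189, 0.3954, 0.2503]
orientation: [-179.9, -0.0, 102.1]
wrist_force: [1.2, 0.3, -0.0]
finger_gap: 0.0392
gripper_force: 0.0
```

```bash
sed -i "s/    d=g-p; u/    yaw+=180 if v[0][0] in 'fe' else 0\n    d=g-p; u/" plan.py; python3 plan.py f1,.25 f1,.105
```

```text
t 3.85 [0.5189 0.3954 0.2503] [-179.95   -0.    102.11] gap 0.0392 gf 0.0 wf [ 1.2  0.3 -0. ] q [-18.  32. -37.  99.  23.  56. -52.]
f1,.25 [0.5188 0.3958 0.25  ] shift [0.001, 0.0, 0.0006] turn -0.4314
f1,.105 [0.5188 0.3958 0.105 ] shift [0.001, 0.0, 0.3631] turn -0.4314
```

Emit:
step_arm --commands '[[0.42,[0.001,0,0],-0.055],[0.42,[0.001,0,0],-0.11],[0.42,[0.001,0,0],-0.165],[0.42,[0.001,0,0],-0.22],[0.42,[0.001,0,0],-0.275],[0.42,[0.001,0,0],-0.33],[0.42,[0.001,0,0],-0.385],[0.42,[0.001,0,0.05],-0.4314],[0.42,[0.001,0,0.12],-0.4314],[0.42,[0.001,0,0.2],-0.4314]]'

```text
time_s: 5.1
ee_pos: [0.5196, 0.3942, 0.17]
orientation: [180.0, -0.0, 179.4]
wrist_force: [-0.3, 0.5, -0.0]
finger_gap: 0.0394
gripper_force: 0.0
```

```bash
python3 plan.py f1,.095
python3 - <<'E'
from h import *
c=snap('top','g1'); im=c['pixels'][:,:,::-1]
cv2.imwrite('pics/g1c.png',cv2.resize(im[170:250,130:270],None,fx=5,fy=5,interpolation=cv2.INTER_CUBIC))
E
```

```text
t 5.1 [0.5196 0.3942 0.17  ] [180.    -0.   179.36] gap 0.0394 gf 0.0 wf [-0.3  0.5 -0. ] q [-10.  43. -54. 103.  42.  56.   9.]
f1,.095 [0.5188 0.3958 0.095 ] shift [0.0021, 0.0039, 0.1875] turn -0.0022
```

View pics/g1c.png

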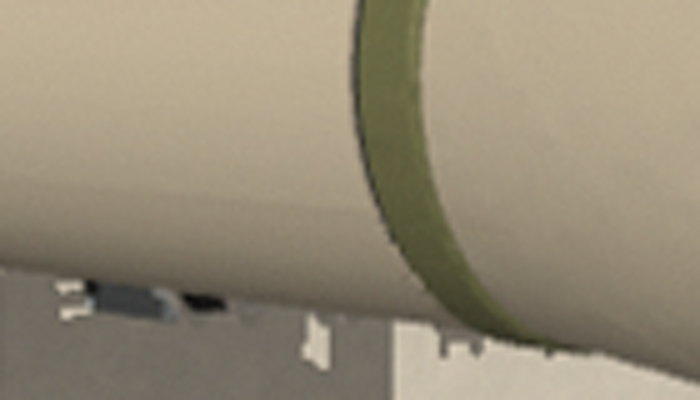

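The arm hides the rack from the top camera, so I'll go down slowly and watch the forces.

Emit:
step_arm --commands '[[0.42,[0.002,0.004,0.03],-0.002],[0.42,[0.002,0.004,0.06],-0.002],[0.42,[0.002,0.004,0.09],-0.002],[0.42,[0.002,0.004,0.12],-0.002],[0.42,[0.002,0.004,0.15],-0.002],[0.42,[0.002,0.004,0.17],-0.002],[0.42,[0.002,0.004,0.187],-0.002],[0.42,[0.002,0.004,0.187],-0.002],[0.3,[0.002,0.004,0.187],-0.002],[0.2,[0.002,0.004,0.187],-0.002]]'

```text
time_s: 6.4
ee_pos: [0.5188, 0.3963, 0.0966]
orientation: [180.0, 0.0, 179.7]
wrist_force: [0.8, -0.1, -0.1]
finger_gap: 0.0251
gripper_force: 30.0
```

```bash
python3 plan.py f1,.095
python3 - <<'E'
from h import *
c=snap('scene','g2'); im=c['pixels'][:,:,::-1]
cv2.imwrite('pics/g2c.png',cv2.resize(im[130:310,100:330],None,fx=3,fy=3,interpolation=cv2.INTER_CUBIC))
E
```

```text
t 6.4 [0.5188 0.3963 0.0966] [1.7998e+02 3.0000e-02 1.7975e+02] gap 0.0251 gf 30.0 wf [ 0.8 -0.1 -0.1] q [-12.  48. -50. 105.  47.  50.   4.]
f1,.095 [0.5188 0.3958 0.095 ] shift [-0.0001, -0.0013, 0.004] turn -0.0001
```

View pics/g2c.png

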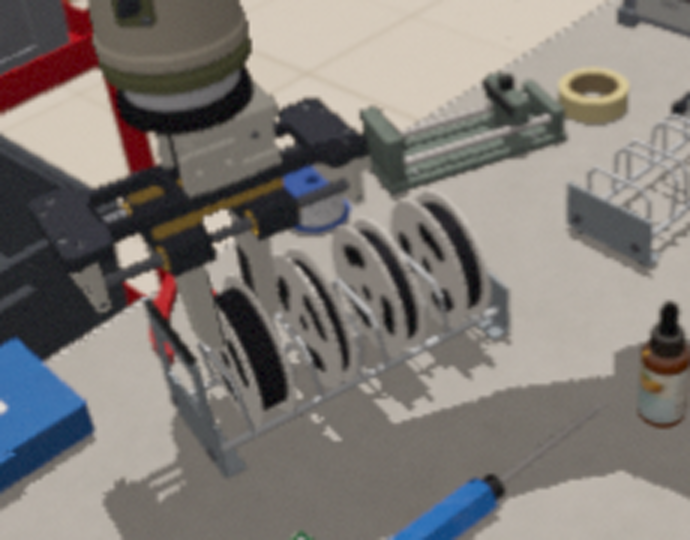

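The gap reads 25.1 mm, so slot 1 holds the 25 mm reel. It is gripped near its top edge. Lifting now.

Emit:
step_arm --commands '[[0.2,[0,0,-0.02],0],[0.2,[0,0,-0.05],0],[0.2,[0,0,-0.09],0],[0.2,[0,0,-0.14],0],[0.2,[0,0,-0.19],0],[0.2,[0,0,-0.24],0],[0.2,[0,0,-0.29],0],[0.2,[0,0,-0.33],0],[0.2,[0,0,-0.35],0],[0.2,[0,0,-0.35],0]]' --squeeze 40

```text
time_s: 7.7
ee_pos: [0.5187, 0.3962, 0.2365]
orientation: [180.0, 0.0, 179.7]
wrist_force: [0.6, 1.1, -2.0]
finger_gap: 0.0247
gripper_force: 40.0
```

```bash
python3 plan.py e1,.235 e2,.235
```

```text
t 7.7 [0.5187 0.3962 0.2365] [1.7999e+02 2.0000e-02 1.7974e+02] gap 0.0247 gf 40.0 wf [ 0.6  1.1 -2. ] q [ -8.  40. -57.  99.  37.  62.  13.]
e1,.235 [ 0.5462 -0.0975  0.235 ] shift [-0.074, -1.2339, 0.0039] turn -0.0636
e2,.235 [ 0.5361 -0.0465  0.235 ] shift [-0.0482, -1.1065, 0.0039] turn -0.0636
```

Emit:
step_arm --commands '[[0.2,[-0.003,-0.05,0],-0.003],[0.2,[-0.008,-0.13,0],-0.007],[0.2,[-0.014,-0.23,0],-0.012],[0.2,[-0.02,-0.34,0],-0.018],[0.2,[-0.027,-0.45,0],-0.024],[0.2,[-0.034,-0.56,0],-0.03],[0.2,[-0.041,-0.67,0],-0.036],[0.2,[-0.047,-0.78,0],-0.042],[0.2,[-0.054,-0.89,0],-0.048],[0.2,[-0.06,-0.98,0],-0.054]]'

```text
time_s: 8.95
ee_pos: [0.5399, 0.0006, 0.2353]
orientation: [-180.0, -0.1, -170.6]
wrist_force: [1.2, -0.8, -1.5]
finger_gap: 0.0245
gripper_force: 40.0
```

```bash
python3 plan.py e1,.235 e1,.15
```

```text
t 8.95 [0.5399 0.0006 0.2353] [-1.7996e+02 -1.1000e-01 -1.7058e+02] gap 0.0245 gf 40.0 wf [ 1.2 -0.8 -1.5] q [ 37.  35. -66. 113.  38.  57.  53.]
e1,.235 [ 0.5462 -0.0975  0.235 ] shift [0.0248, -0.2446, 0.0008] turn -0.0099
e1,.15 [ 0.5462 -0.0975  0.15  ] shift [0.0248, -0.2446, 0.2133] turn -0.0099
```

Emit:
step_arm --commands '[[0.2,[0.004,-0.04,0],-0.002],[0.2,[0.008,-0.08,0],-0.003],[0.2,[0.012,-0.12,0],-0.005],[0.2,[0.016,-0.16,0],-0.007],[0.2,[0.019,-0.19,0],-0.008],[0.2,[0.022,-0.22,0],-0.01],[0.2,[0.0248,-0.2446,0],-0.01],[0.2,[0.0248,-0.2446,0],-0.01],[0.2,[0.0248,-0.2446,0],-0.01],[0.2,[0.0248,-0.2446,0],-0.01]]'

```text
time_s: 10.2
ee_pos: [0.5473, -0.0935, 0.2363]
orientation: [180.0, 0.0, -168.7]
wrist_force: [0.5, -0.2, -1.4]
finger_gap: 0.0248
gripper_force: 40.0
```

```bash
python3 plan.py e1,.18 e1,.097
python3 - <<'E'
from h import *
for n in('scene','top'):
    c=snap(n,'p1'+n)
a=ld('p1scene')['pixels'][100:240,230:400,::-1];b=ld('p1top')['pixels'][150:250,290:440,::-1]
a=cv2.resize(a,(400,330));b=cv2.resize(b,(400,267))
cv2.imwrite('pics/p1.png',np.hstack([a,cv2.copyMakeBorder(b,0,63,0,0,cv2.BORDER_CONSTANT)]))
E
```

```text
t 10.2 [ 0.5473 -0.0935  0.2363] [ 1.8000e+02  1.0000e-02 -1.6869e+02] gap 0.0248 gf 40.0 wf [ 0.5 -0.2 -1.4] q [ 47.  37. -67. 111.  40.  59.  64.]
e1,.18 [ 0.5462 -0.0975  0.18  ] shift [0.0047, -0.0092, 0.1408] turn 0.0006
e1,.097 [ 0.5462 -0.0975  0.097 ] shift [0.0047, -0.0092, 0.3483] turn 0.0006
```

View pics/p1.png

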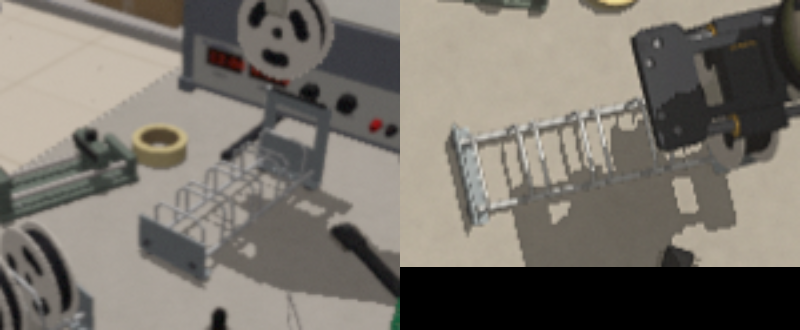

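The reel hangs upright above slot 1. I'll correct by a few mm and lower it to the height of the hoop tops.

Emit:
step_arm --commands '[[0.2,[0.005,-0.009,0.02],0],[0.2,[0.005,-0.009,0.05],0],[0.2,[0.005,-0.009,0.09],0],[0.2,[0.005,-0.009,0.13],0],[0.2,[0.005,-0.009,0.16],0],[0.2,[0.005,-0.009,0.19],0],[0.2,[0.005,-0.009,0.21],0],[0.2,[0.005,-0.009,0.22],0],[0.2,[0.005,-0.009,0.22],0],[0.2,[0.005,-0.009,0.22],0]]'

```text
time_s: 11.55
ee_pos: [0.5462, -0.098, 0.1486]
orientation: [-180.0, 0.0, -168.7]
wrist_force: [0.2, 0.6, -0.2]
finger_gap: 0.0247
gripper_force: 40.0
```

```bash
python3 plan.py e1,.12 e1,.097
python3 - <<'E'
from h import *
c=snap('scene','p2'); im=c['pixels'][:,:,::-1]
cv2.imwrite('pics/p2c.png',cv2.resize(im[120:220,280:385],None,fx=6,fy=6,interpolation=cv2.INTER_CUBIC)[:600])
E
```

```text
t 11.55 [ 0.5462 -0.098   0.1486] [-1.7999e+02  3.0000e-02 -1.6873e+02] gap 0.0247 gf 40.0 wf [ 0.2  0.6 -0.2] q [ 43.  42. -60. 116.  48.  51.  57.]
e1,.12 [ 0.5462 -0.0975  0.12  ] shift [-0.0001, 0.0012, 0.0714] turn 0.0004
e1,.097 [ 0.5462 -0.0975  0.097 ] shift [-0.0001, 0.0012, 0.1289] turn 0.0004
```

View pics/p2c.png

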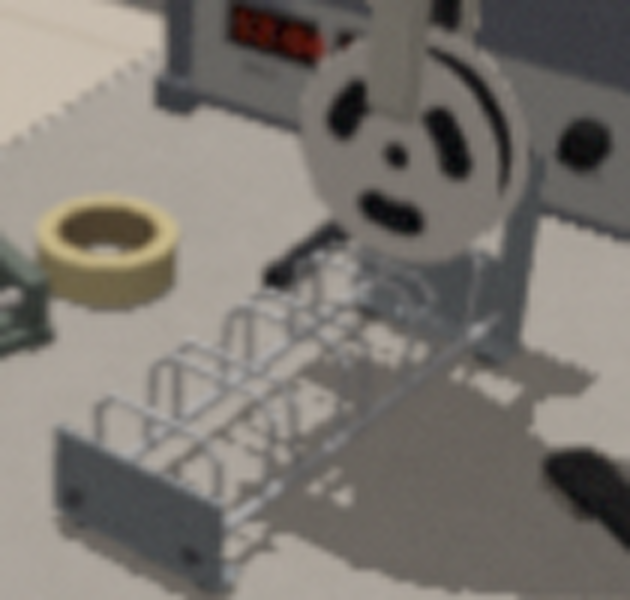

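The reel sits over the slot beside the raised plate, aligned with the hoops (reel bottom about (390,260), hoop tops just below). I'll keep lowering.

Emit:
step_arm --commands '[[0.2,[0,0.001,0.01],0],[0.2,[0,0.001,0.02],0],[0.2,[0,0.001,0.03],0],[0.2,[0,0.001,0.04],0],[0.2,[0,0.001,0.05],0],[0.2,[0,0.001,0.06],0],[0.2,[0,0.001,0.07],0],[0.2,[0,0.001,0.075],0],[0.2,[0,0.001,0.075],0],[0.2,[0,0.001,0.075],0]]'

```text
time_s: 12.85
ee_pos: [0.546, -0.0976, 0.1183]
orientation: [-180.0, 0.0, -168.7]
wrist_force: [-0.6, -0.5, -1.3]
finger_gap: 0.0247
gripper_force: 40.0
```

```bash
python3 plan.py e1,.097
```

```text
t 12.85 [ 0.546  -0.0976  0.1183] [-1.8000e+02  1.0000e-02 -1.6873e+02] gap 0.0247 gf 40.0 wf [-0.6 -0.5 -1.3] q [ 42.  44. -58. 117.  51.  49.  54.]
e1,.097 [ 0.5462 -0.0975  0.097 ] shift [-0.0004, 0.0001, 0.0533] turn 0.0004
```

No side force so far. Lowering to just above the seated height.

Emit:
step_arm --commands '[[0.2,[0,0,0.008],0],[0.2,[0,0,0.016],0],[0.2,[0,0,0.024],0],[0.2,[0,0,0.03],0],[0.2,[0,0,0.036],0],[0.2,[0,0,0.042],0],[0.2,[0,0,0.046],0],[0.2,[0,0,0.05],0],[0.2,[0,0,0.05],0],[0.2,[0,0,0.05],0]]'

```text
time_s: 14.1
ee_pos: [0.546, -0.0976, 0.0983]
orientation: [-180.0, 0.0, -168.7]
wrist_force: [0.2, -0.4, -1.0]
finger_gap: 0.025
gripper_force: 40.0
```

Emit:
step_arm --commands '[[0.2,[0,0,0.003],0],[0.2,[0,0,0.005],0],[0.2,[0,0,0.006],0],[0.2,[0,0,0.006],0],[0.28,[0,0,0.006],0],[0.3,[0,0,0.006],0],[0.36,[0,0,0.006],0],[0.38,[0,0,0.006],0],[0.38,[0,0,0.006],0],[0.38,[0,0,0.006],0]]'

```text
time_s: 15.35
ee_pos: [0.5459, -0.0976, 0.0958]
orientation: [180.0, -0.0, -168.7]
wrist_force: [-0.8, 0.1, -1.0]
finger_gap: 0.0352
gripper_force: 0.0
```

Emit:
step_arm --commands '[[0.38,[0,0,-0.03],0],[0.38,[0,0,-0.07],0],[0.38,[0,0,-0.12],0],[0.38,[0,0,-0.17],0],[0.38,[0,0,-0.22],0],[0.38,[0,0,-0.25],0],[0.38,[0,0,-0.25],0],[0.38,[0,0,-0.25],0],[0.38,[0,0,-0.25],0],[0.38,[0,0,-0.25],0]]'

```text
time_s: 16.6
ee_pos: [0.5457, -0.0975, 0.1953]
orientation: [180.0, -0.0, -168.7]
wrist_force: [-0.3, 0.7, -0.5]
finger_gap: 0.0355
gripper_force: 0.0
```

```bash
python3 plan.py f2,.195
python3 - <<'E'
from h import *
a=snap('scene','q1s')['pixels'][100:260,180:400,::-1]
cv2.imwrite('pics/q1c.png',cv2.resize(a,None,fx=3.5,fy=3.5,interpolation=cv2.INTER_CUBIC))
E
```

```text
t 16.6 [ 0.5457 -0.0975  0.1953] [ 1.7997e+02 -4.0000e-02 -1.6872e+02] gap 0.0355 gf 0.0 wf [-0.3  0.7 -0.5] q [ 46.  39. -64. 114.  43.  55.  61.]
f2,.195 [0.5186 0.3438 0.195 ] shift [-0.1494, 1.0953, 0.0008] turn 0.064
```

View pics/q1c.png

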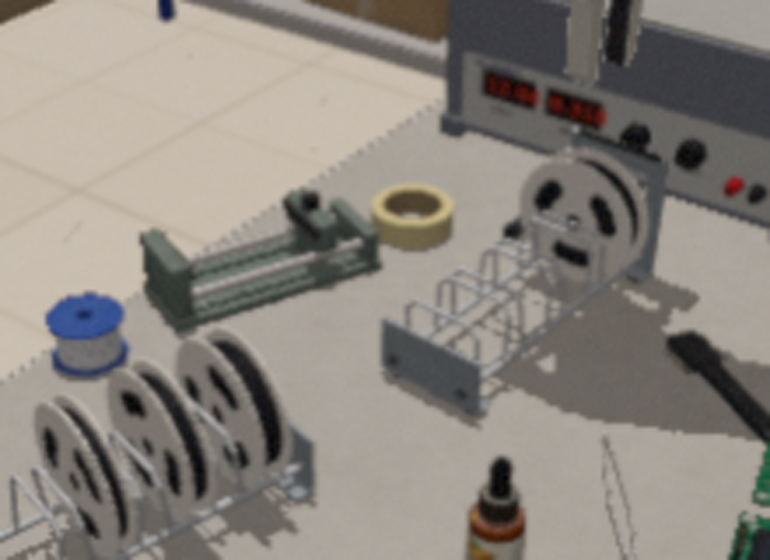

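The first reel stands in slot 1 of the target rack. Next is slot 2 of the full rack.

Emit:
step_arm --commands '[[0.36,[-0.01,0.08,0],0.006],[0.34,[-0.026,0.19,0],0.012],[0.32,[-0.042,0.31,0],0.02],[0.3,[-0.059,0.43,0],0.028],[0.3,[-0.075,0.55,0],0.036],[0.3,[-0.091,0.67,0],0.044],[0.3,[-0.108,0.79,0],0.05],[0.3,[-0.12,0.88,0],0.056],[0.3,[-0.13,0.95,0],0.06],[0.3,[-0.1365,1.0,0],0.064]]'

```text
time_s: 17.9
ee_pos: [0.5208, 0.3071, 0.1956]
orientation: [180.0, -0.0, 179.8]
wrist_force: [-0.4, 0.7, -0.1]
finger_gap: 0.0277
gripper_force: 0.0
```

Emit:
step_arm --commands '[[0.3,[0,0.04,0],0],[0.3,[0,0.08,0],0],[0.3,[0,0.095,0],0],[0.3,[0,0.095,0],0],[0.3,[0,0.095,0],0],[0.3,[0,0.095,0],0],[0.3,[0,0.095,0],0],[0.3,[0,0.095,0],0],[0.3,[0,0.095,0],0],[0.3,[0,0.095,0],0]]'

```text
time_s: 19.15
ee_pos: [0.5214, 0.3433, 0.1958]
orientation: [-180.0, -0.0, 179.7]
wrist_force: [-0.1, -0.5, -0.4]
finger_gap: 0.028
gripper_force: 0.0
```

```bash
python3 plan.py f2,.195 f2,.0945
```

```text
t 19.15 [0.5214 0.3433 0.1958] [-180.     -0.    179.75] gap 0.028 gf 0.0 wf [-0.1 -0.5 -0.4] q [ -4.  40. -56. 105.  40.  57.  13.]
f2,.195 [0.5186 0.3438 0.195 ] shift [0.0071, 0.0012, 0.002] turn -0.0001
f2,.0945 [0.5186 0.3438 0.0945] shift [0.0071, 0.0012, 0.2532] turn -0.0001
```

Emit:
step_arm --commands '[[0.3,[0.007,0.001,0.05],0],[0.3,[0.007,0.001,0.1],0],[0.3,[0.007,0.001,0.14],0],[0.3,[0.007,0.001,0.18],0],[0.3,[0.007,0.001,0.22],0],[0.3,[0.007,0.001,0.24],0],[0.3,[0.007,0.001,0.252],0],[0.3,[0.007,0.001,0.252],0],[0.15,[0.007,0.001,0.252],0],[0.08,[0.007,0.001,0.252],0]]' --squeeze 30

```text
time_s: 20.4
ee_pos: [0.5188, 0.3438, 0.0954]
orientation: [180.0, 0.0, 179.7]
wrist_force: [-0.3, -0.2, 0.3]
finger_gap: 0.0129
gripper_force: 30.0
```

Emit:
step_arm --commands '[[0.08,[0,0,0],0],[0.08,[0,0,0],0],[0.08,[0,0,-0.02],0],[0.08,[0,0,-0.05],0],[0.08,[0,0,-0.1],0],[0.08,[0,0,-0.16],0],[0.08,[0,0,-0.22],0],[0.08,[0,0,-0.28],0],[0.08,[0,0,-0.33],0],[0.08,[0,0,-0.35],0]]' --squeeze 40

```text
time_s: 21.65
ee_pos: [0.5189, 0.344, 0.2366]
orientation: [180.0, 0.1, 179.7]
wrist_force: [0.5, 0.2, -1.1]
finger_gap: 0.0131
gripper_force: 40.0
```

```bash
python3 plan.py e2,.235
```

```text
t 21.65 [0.5189 0.344  0.2366] [1.7995e+02 8.0000e-02 1.7974e+02] gap 0.0131 gf 40.0 wf [ 0.5  0.2 -1.1] q [ -3.  38. -58. 103.  37.  60.  15.]
e2,.235 [ 0.5361 -0.0465  0.235 ] shift [-0.0472, -0.9761, 0.0041] turn -0.0637
```

The 13 mm reel is held. Carrying it over to slot 2.

Emit:
step_arm --commands '[[0.08,[-0.003,-0.06,0],-0.004],[0.08,[-0.008,-0.16,0],-0.01],[0.08,[-0.013,-0.27,0],-0.017],[0.08,[-0.019,-0.39,0],-0.025],[0.08,[-0.025,-0.51,0],-0.033],[0.08,[-0.03,-0.62,0],-0.04],[0.08,[-0.036,-0.74,0],-0.048],[0.08,[-0.041,-0.85,0],-0.055],[0.08,[-0.045,-0.93,0],-0.06],[0.08,[-0.047,-0.976,0],-0.064]]'

```text
time_s: 22.9
ee_pos: [0.5354, -0.0491, 0.2344]
orientation: [-180.0, -0.1, -168.8]
wrist_force: [-0.2, 0.4, -0.3]
finger_gap: 0.0127
gripper_force: 40.0
```

Emit:
step_arm --commands '[[0.08,[0,0,0.0],0],[0.08,[0,0,0],0],[0.08,[0,0,0.02],0],[0.08,[0,0,0.05],0],[0.08,[0,0,0.09],0],[0.08,[0,0,0.12],0],[0.08,[0,0,0.15],0],[0.08,[0,0,0.16],0],[0.08,[0,0,0.16],0],[0.08,[0,0,0.16],0]]'

```text
time_s: 24.15
ee_pos: [0.536, -0.0466, 0.1714]
orientation: [-180.0, 0.0, -168.7]
wrist_force: [-0.2, 1.0, -1.4]
finger_gap: 0.0129
gripper_force: 40.0
```

```bash
python3 plan.py e2,.13 e2,.0955
```

```text
t 24.15 [ 0.536  -0.0466  0.1714] [-1.7999e+02  3.0000e-02 -1.6873e+02] gap 0.0129 gf 40.0 wf [-0.2  1.  -1.4] q [ 40.  39. -62. 117.  45.  52.  53.]
e2,.13 [ 0.5361 -0.0465  0.13  ] shift [-0.0003, 0.0003, 0.1034] turn 0.0004
e2,.0955 [ 0.5361 -0.0465  0.0955] shift [-0.0003, 0.0003, 0.1896] turn 0.0004
```

Emit:
step_arm --commands '[[0.08,[0,0,0.025],0],[0.08,[0,0,0.05],0],[0.08,[0,0,0.075],0],[0.08,[0,0,0.1],0],[0.08,[0,0,0.12],0],[0.08,[0,0,0.14],0],[0.08,[0,0,0.16],0],[0.08,[0,0,0.175],0],[0.08,[0,0,0.182],0],[0.08,[0,0,0.182],0]]'

```text
time_s: 25.4
ee_pos: [0.5357, -0.0467, 0.0981]
orientation: [180.0, -0.0, -168.7]
wrist_force: [-1.4, 0.8, -1.0]
finger_gap: 0.0125
gripper_force: 40.0
```

Emit:
step_arm --commands '[[0.08,[0,0,0.003],0],[0.08,[0,0,0.006],0],[0.08,[0,0,0.008],0],[0.08,[0,0,0.008],0],[0.16,[0,0,0.008],0],[0.2,[0,0,0.008],0],[0.24,[0,0,0.008],0],[0.26,[0,0,0.008],0],[0.26,[0,0,0.008],0],[0.26,[0,0,0.008],0]]'

```text
time_s: 26.65
ee_pos: [0.5357, -0.0468, 0.095]
orientation: [-180.0, -0.0, -168.7]
wrist_force: [0.1, -0.2, 0.8]
finger_gap: 0.0245
gripper_force: 0.0
```

Emit:
step_arm --commands '[[0.26,[0,0,-0.03],0],[0.26,[0,0,-0.07],0],[0.26,[0,0,-0.12],0],[0.26,[0,0,-0.17],0],[0.26,[0,0,-0.22],0],[0.28,[0,0,-0.25],0],[0.3,[0,0,-0.25],0],[0.34,[0,0,-0.25],0],[0.34,[0,0,-0.25],0],[0.34,[0,0,-0.25],0]]'

```text
time_s: 27.9
ee_pos: [0.5356, -0.0466, 0.1945]
orientation: [180.0, -0.0, -168.7]
wrist_force: [-0.7, -0.2, -0.3]
finger_gap: 0.0317
gripper_force: 0.0
```

```bash
python3 plan.py f3,.195
python3 - <<'E'
from h import *
a=snap('scene','q2s')['pixels'][100:260,180:400,::-1]
cv2.imwrite('pics/q2c.png',cv2.resize(a,None,fx=3.5,fy=3.5,interpolation=cv2.INTER_CUBIC))
E
```

```text
t 27.9 [ 0.5356 -0.0466  0.1945] [ 1.7998e+02 -4.0000e-02 -1.6871e+02] gap 0.0317 gf 0.0 wf [-0.7 -0.2 -0.3] q [ 41.  38. -64. 116.  43.  54.  56.]
f3,.195 [0.5184 0.2918 0.195 ] shift [-0.1235, 0.8382, -0.0011] turn 0.064
```

View pics/q2c.png

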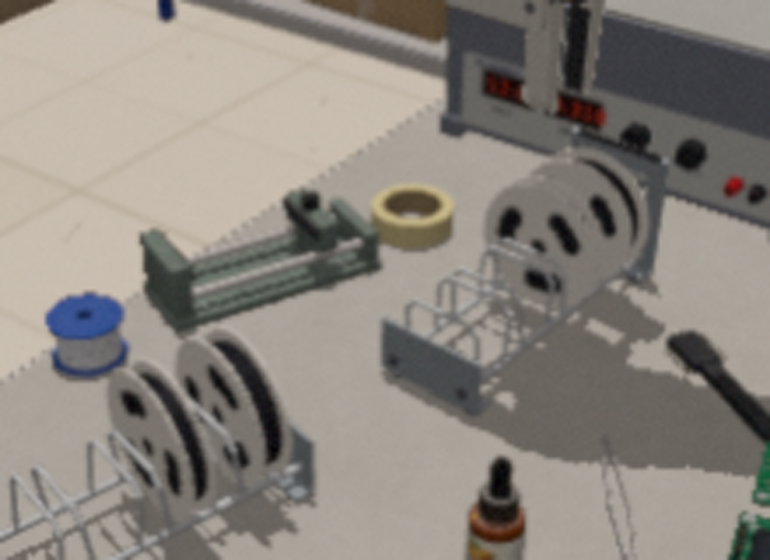

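The second reel stands in slot 2, upright next to the first. Now the reel in slot 3.

Emit:
step_arm --commands '[[0.34,[-0.009,0.06,0],0.004],[0.34,[-0.022,0.15,0],0.01],[0.34,[-0.037,0.25,0],0.018],[0.34,[-0.052,0.35,0],0.026],[0.34,[-0.066,0.45,0],0.034],[0.34,[-0.081,0.55,0],0.042],[0.34,[-0.096,0.65,0],0.05],[0.34,[-0.109,0.74,0],0.056],[0.34,[-0.118,0.8,0],0.061],[0.34,[-0.1235,0.838,0],0.064]]'

```text
time_s: 29.2
ee_pos: [0.5183, 0.2931, 0.1948]
orientation: [180.0, -0.0, 179.8]
wrist_force: [0.4, 0.3, 1.0]
finger_gap: 0.0316
gripper_force: 0.0
```

Emit:
step_arm --commands '[[0.34,[0,0,0],0],[0.34,[0,0,0],0],[0.34,[0,0,0.02],0],[0.34,[0,0,0.05],0],[0.34,[0,0,0.08],0],[0.34,[0,0,0.1],0],[0.34,[0,0,0.1],0],[0.34,[0,0,0.1],0],[0.34,[0,0,0.1],0],[0.34,[0,0,0.1],0]]'

```text
time_s: 30.45
ee_pos: [0.5188, 0.2918, 0.1553]
orientation: [180.0, 0.0, 179.7]
wrist_force: [0.3, -0.1, -0.5]
finger_gap: 0.0311
gripper_force: 0.0
```

```bash
python3 plan.py f3,.0955
```

```text
t 30.45 [0.5188 0.2918 0.1553] [1.7999e+02 3.0000e-02 1.7975e+02] gap 0.0311 gf 0.0 wf [ 0.3 -0.1 -0.5] q [ -0.  41. -54. 111.  43.  51.  13.]
f3,.0955 [0.5184 0.2918 0.0955] shift [0.001, 0.0001, 0.1495] turn -0.0001
```

Emit:
step_arm --commands '[[0.34,[0.001,0,0.03],0],[0.34,[0.001,0,0.06],0],[0.34,[0.001,0,0.09],0],[0.34,[0.001,0,0.12],0],[0.34,[0.001,0,0.14],0],[0.34,[0.001,0,0.149],0],[0.34,[0.001,0,0.149],0],[0.2,[0.001,0,0.149],0],[0.13,[0.001,0,0.149],0],[0.12,[0.001,0,0.149],0]]' --squeeze 30

```text
time_s: 31.7
ee_pos: [0.5184, 0.2917, 0.0957]
orientation: [180.0, 0.0, 179.7]
wrist_force: [0.1, 1.6, 2.5]
finger_gap: 0.017
gripper_force: 30.0
```

Emit:
step_arm --commands '[[0.12,[0,0,0],0],[0.12,[0,0,0],0],[0.12,[0,0,-0.02],0],[0.12,[0,0,-0.05],0],[0.12,[0,0,-0.1],0],[0.12,[0,0,-0.16],0],[0.12,[0,0,-0.22],0],[0.12,[0,0,-0.28],0],[0.12,[0,0,-0.33],0],[0.12,[0,0,-0.35],0]]' --squeeze 40

```text
time_s: 32.95
ee_pos: [0.5186, 0.2919, 0.2371]
orientation: [180.0, 0.1, 179.7]
wrist_force: [0.1, -0.3, -1.1]
finger_gap: 0.0169
gripper_force: 40.0
```

```bash
python3 plan.py e3,.235
```

```text
t 32.95 [0.5186 0.2919 0.2371] [1.7995e+02 9.0000e-02 1.7974e+02] gap 0.0169 gf 40.0 wf [ 0.1 -0.3 -1.1] q [  3.  36. -59. 107.  36.  58.  19.]
e3,.235 [0.5259 0.0045 0.235 ] shift [-0.0218, -0.7185, 0.0052] turn -0.0637
```

Emit:
step_arm --commands '[[0.12,[-0.001,-0.04,0],-0.003],[0.12,[-0.003,-0.11,0],-0.009],[0.12,[-0.006,-0.19,0],-0.016],[0.12,[-0.009,-0.28,0],-0.025],[0.12,[-0.011,-0.37,0],-0.033],[0.12,[-0.014,-0.46,0],-0.041],[0.12,[-0.017,-0.55,0],-0.049],[0.12,[-0.019,-0.63,0],-0.056],[0.12,[-0.021,-0.69,0],-0.061],[0.12,[-0.022,-0.7185,0],-0.064]]'

```text
time_s: 34.2
ee_pos: [0.525, 0.0017, 0.2344]
orientation: [-180.0, -0.1, -168.8]
wrist_force: [0.7, 0.3, -1.2]
finger_gap: 0.0169
gripper_force: 40.0
```

Emit:
step_arm --commands '[[0.12,[0,0,0.0],0],[0.12,[0,0,0],0],[0.12,[0,0,0.02],0],[0.12,[0,0,0.05],0],[0.12,[0,0,0.09],0],[0.12,[0,0,0.12],0],[0.12,[0,0,0.15],0],[0.12,[0,0,0.16],0],[0.12,[0,0,0.16],0],[0.12,[0,0,0.16],0]]'

```text
time_s: 35.45
ee_pos: [0.5261, 0.0043, 0.1718]
orientation: [-180.0, 0.0, -168.7]
wrist_force: [0.6, -0.1, -0.3]
finger_gap: 0.0165
gripper_force: 40.0
```

```bash
python3 plan.py e3,.0957
```

```text
t 35.45 [0.5261 0.0043 0.1718] [-1.8000e+02  3.0000e-02 -1.6873e+02] gap 0.0165 gf 40.0 wf [ 0.6 -0.1 -0.3] q [ 34.  38. -62. 119.  45.  51.  48.]
e3,.0957 [0.5259 0.0045 0.0957] shift [0.0002, 0.0005, 0.1902] turn 0.0004
```

Emit:
step_arm --commands '[[0.12,[0,0,0.025],0],[0.12,[0,0,0.05],0],[0.12,[0,0,0.075],0],[0.12,[0,0,0.1],0],[0.12,[0,0,0.12],0],[0.12,[0,0,0.14],0],[0.12,[0,0,0.16],0],[0.12,[0,0,0.175],0],[0.12,[0,0,0.182],0],[0.12,[0,0,0.182],0]]'

```text
time_s: 36.7
ee_pos: [0.5258, 0.0043, 0.0985]
orientation: [180.0, -0.0, -168.7]
wrist_force: [-0.0, -0.4, -0.6]
finger_gap: 0.0168
gripper_force: 40.0
```

Emit:
step_arm --commands '[[0.12,[0,0,0.003],0],[0.12,[0,0,0.006],0],[0.12,[0,0,0.009],0],[0.12,[0,0,0.009],0],[0.2,[0,0,0.009],0],[0.24,[0,0,0.009],0],[0.28,[0,0,0.009],0],[0.3,[0,0,0.009],0],[0.3,[0,0,0.009],0],[0.3,[0,0,0.009],0]]'

```text
time_s: 37.95
ee_pos: [0.5258, 0.0042, 0.095]
orientation: [-180.0, -0.0, -168.7]
wrist_force: [0.2, -0.0, -0.0]
finger_gap: 0.0277
gripper_force: 0.0
```

Emit:
step_arm --commands '[[0.3,[0,0,-0.03],0],[0.3,[0,0,-0.07],0],[0.3,[0,0,-0.12],0],[0.3,[0,0,-0.17],0],[0.3,[0,0,-0.22],0],[0.32,[0,0,-0.25],0],[0.36,[0,0,-0.25],0],[0.38,[0,0,-0.25],0],[0.38,[0,0,-0.25],0],[0.38,[0,0,-0.25],0]]'

```text
time_s: 39.2
ee_pos: [0.5256, 0.0043, 0.1946]
orientation: [180.0, -0.0, -168.7]
wrist_force: [-0.4, -0.1, -0.2]
finger_gap: 0.0353
gripper_force: 0.0
```

```bash
python3 plan.py f4,.195
python3 - <<'E'
from h import *
a=snap('scene','q3s')['pixels'][100:260,180:400,::-1]
cv2.imwrite('pics/q3c.png',cv2.resize(a,None,fx=3.5,fy=3.5,interpolation=cv2.INTER_CUBIC))
E
```

```text
t 39.2 [0.5256 0.0043 0.1946] [ 1.7998e+02 -5.0000e-02 -1.6872e+02] gap 0.0353 gf 0.0 wf [-0.4 -0.1 -0.2] q [ 36.  37. -63. 117.  42.  53.  50.]
f4,.195 [0.5182 0.2398 0.195 ] shift [-0.0969, 0.5811, -0.0011] turn 0.064
```

View pics/q3c.png

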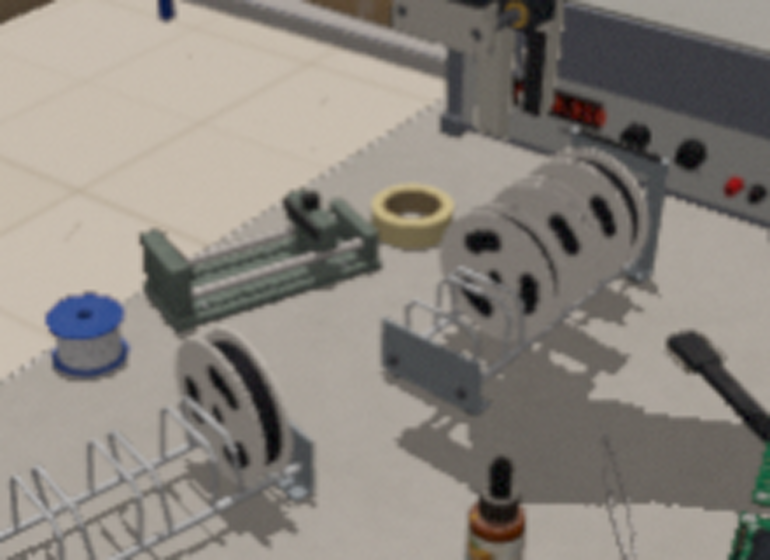

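The third reel is seated, with all three in a row from the raised plate. One reel to go.

Emit:
step_arm --commands '[[0.38,[-0.006,0.04,0],0.004],[0.38,[-0.015,0.09,0],0.01],[0.38,[-0.026,0.16,0],0.018],[0.38,[-0.038,0.23,0],0.026],[0.38,[-0.05,0.3,0],0.034],[0.38,[-0.061,0.37,0],0.042],[0.38,[-0.073,0.44,0],0.05],[0.38,[-0.084,0.51,0],0.056],[0.38,[-0.092,0.555,0],0.061],[0.38,[-0.097,0.581,0],0.064]]'

```text
time_s: 40.5
ee_pos: [0.5182, 0.2408, 0.1949]
orientation: [180.0, -0.0, 179.8]
wrist_force: [0.3, -0.8, 0.3]
finger_gap: 0.0351
gripper_force: 0.0
```

Emit:
step_arm --commands '[[0.38,[0,0,0],0],[0.38,[0,0,0],0],[0.38,[0,0,0.02],0],[0.38,[0,0,0.05],0],[0.38,[0,0,0.08],0],[0.38,[0,0,0.1],0],[0.38,[0,0,0.1],0],[0.38,[0,0,0.1],0],[0.38,[0,0,0.1],0],[0.38,[0,0,0.1],0]]'

```text
time_s: 41.75
ee_pos: [0.5186, 0.2398, 0.1553]
orientation: [180.0, 0.0, 179.7]
wrist_force: [-1.0, 0.7, -0.5]
finger_gap: 0.0353
gripper_force: 0.0
```

```bash
python3 plan.py f4,.0955
```

```text
t 41.75 [0.5186 0.2398 0.1553] [1.7999e+02 3.0000e-02 1.7974e+02] gap 0.0353 gf 0.0 wf [-1.   0.7 -0.5] q [  5.  40. -55. 114.  43.  49.  16.]
f4,.0955 [0.5182 0.2398 0.0955] shift [0.0011, 0.0, 0.1495] turn -0.0001
```

Emit:
step_arm --commands '[[0.38,[0.001,0,0.03],0],[0.38,[0.001,0,0.06],0],[0.38,[0.001,0,0.09],0],[0.38,[0.001,0,0.12],0],[0.38,[0.001,0,0.14],0],[0.38,[0.001,0,0.149],0],[0.38,[0.001,0,0.149],0],[0.24,[0.001,0,0.149],0],[0.16,[0.001,0,0.149],0],[0.16,[0.001,0,0.149],0]]' --squeeze 30

```text
time_s: 43.0
ee_pos: [0.5182, 0.2398, 0.0957]
orientation: [180.0, 0.0, 179.7]
wrist_force: [-0.4, -0.3, 1.9]
finger_gap: 0.0207
gripper_force: 30.0
```

Emit:
step_arm --commands '[[0.16,[0,0,0],0],[0.16,[0,0,0],0],[0.16,[0,0,-0.02],0],[0.16,[0,0,-0.05],0],[0.16,[0,0,-0.1],0],[0.16,[0,0,-0.16],0],[0.16,[0,0,-0.22],0],[0.16,[0,0,-0.28],0],[0.16,[0,0,-0.33],0],[0.16,[0,0,-0.35],0]]' --squeeze 40

```text
time_s: 44.25
ee_pos: [0.5183, 0.2399, 0.2371]
orientation: [180.0, 0.1, 179.7]
wrist_force: [0.5, 0.4, -1.0]
finger_gap: 0.0208
gripper_force: 40.0
```

```bash
python3 plan.py e4,.235
```

```text
t 44.25 [0.5183 0.2399 0.2371] [1.7997e+02 9.0000e-02 1.7974e+02] gap 0.0208 gf 40.0 wf [ 0.5  0.4 -1. ] q [  9.  35. -60. 110.  36.  57.  22.]
e4,.235 [0.5158 0.0555 0.235 ] shift [0.0041, -0.4611, 0.0052] turn -0.0637
```

Emit:
step_arm --commands '[[0.16,[0,-0.03,0],-0.003],[0.16,[0.001,-0.07,0],-0.009],[0.16,[0.001,-0.12,0],-0.016],[0.16,[0.002,-0.18,0],-0.025],[0.16,[0.002,-0.24,0],-0.033],[0.16,[0.003,-0.3,0],-0.041],[0.16,[0.003,-0.36,0],-0.049],[0.16,[0.004,-0.41,0],-0.056],[0.16,[0.004,-0.445,0],-0.061],[0.16,[0.004,-0.461,0],-0.064]]'

```text
time_s: 45.5
ee_pos: [0.5154, 0.054, 0.2349]
orientation: [180.0, -0.1, -168.8]
wrist_force: [-0.0, -0.3, -1.8]
finger_gap: 0.0209
gripper_force: 40.0
```

Emit:
step_arm --commands '[[0.16,[0,0,0.0],0],[0.16,[0,0,0],0],[0.16,[0,0,0.02],0],[0.16,[0,0,0.05],0],[0.16,[0,0,0.09],0],[0.16,[0,0,0.12],0],[0.16,[0,0,0.15],0],[0.16,[0,0,0.16],0],[0.16,[0,0,0.16],0],[0.16,[0,0,0.16],0]]'

```text
time_s: 46.75
ee_pos: [0.5159, 0.0554, 0.1718]
orientation: [-180.0, 0.0, -168.7]
wrist_force: [-0.5, -0.0, -1.2]
finger_gap: 0.0207
gripper_force: 40.0
```

```bash
python3 plan.py e4,.0957
```

```text
t 46.75 [0.5159 0.0554 0.1718] [-1.8000e+02  3.0000e-02 -1.6873e+02] gap 0.0207 gf 40.0 wf [-0.5 -0.  -1.2] q [ 28.  38. -61. 120.  44.  50.  42.]
e4,.0957 [0.5158 0.0555 0.0957] shift [0.0, 0.0002, 0.1901] turn 0.0004
```

Emit:
step_arm --commands '[[0.16,[0,0,0.025],0],[0.16,[0,0,0.05],0],[0.16,[0,0,0.075],0],[0.16,[0,0,0.1],0],[0.16,[0,0,0.12],0],[0.16,[0,0,0.14],0],[0.16,[0,0,0.16],0],[0.16,[0,0,0.175],0],[0.16,[0,0,0.182],0],[0.16,[0,0,0.182],0]]'

```text
time_s: 48.0
ee_pos: [0.5156, 0.0554, 0.0985]
orientation: [180.0, -0.0, -168.7]
wrist_force: [0.2, 0.4, -0.5]
finger_gap: 0.0202
gripper_force: 40.0
```

Emit:
step_arm --commands '[[0.16,[0,0,0.003],0],[0.16,[0,0,0.006],0],[0.16,[0,0,0.009],0],[0.16,[0,0,0.009],0],[0.24,[0,0,0.009],0],[0.28,[0,0,0.009],0],[0.32,[0,0,0.009],0],[0.34,[0,0,0.009],0],[0.34,[0,0,0.009],0],[0.34,[0,0,0.009],0]]'

```text
time_s: 49.25
ee_pos: [0.5156, 0.0553, 0.095]
orientation: [-180.0, -0.0, -168.7]
wrist_force: [0.6, -0.8, -0.1]
finger_gap: 0.0315
gripper_force: 0.0
```

Emit:
step_arm --commands '[[0.34,[0,0,-0.03],0],[0.34,[0,0,-0.07],0],[0.34,[0,0,-0.12],0],[0.34,[0,0,-0.17],0],[0.34,[0,0,-0.22],0],[0.34,[0,0,-0.27],0],[0.34,[0,0,-0.32],0],[0.34,[0,0,-0.32],0],[0.34,[0,0,-0.32],0],[0.34,[0,0,-0.32],0]]'

```text
time_s: 50.5
ee_pos: [0.5153, 0.0551, 0.2224]
orientation: [180.0, -0.1, -168.7]
wrist_force: [-0.2, -0.4, -0.3]
finger_gap: 0.0321
gripper_force: 0.0
```

Run:
```python
from h import *
a=snap('scene','q4s')['pixels'][100:260,180:400,::-1]
cv2.imwrite('pics/q4c.png',cv2.resize(a,None,fx=3.5,fy=3.5,interpolation=cv2.INTER_CUBIC))
```

```text
(no output)
```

View pics/q4c.png

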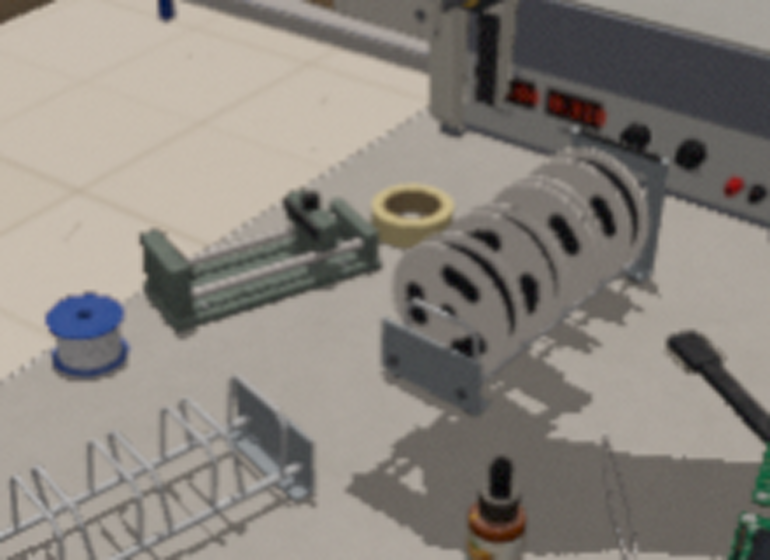

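All four reels stand in the target rack. The bottle and solder reel haven't moved, and the gripper is clear.

```bash
python3 -c "
from bench import robot
print(robot.close_job())"
```

```text
the job is handed in; nothing more can be done
None
```

All four reels (25, 13, 17 and 21 mm, counted from the raised end plate) now stand in the same slot order in the formerly empty rack; the job is handed in at about 50 s on the robot's clock, bottle and solder reel untouched, and no verdict was shown.

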